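Hang the ear defenders on the swing-out arm

TASK

Clear the press bench: swing the folded steel hanging arm fully out to its stop, then pick up the ear defenders that stand on the bench and hang them by the headband over the arm, one cup on either side, between the pivot and the black end ball. Set them on gently rather than dropping them, let go so that they hang still, with the arm still fully out, and leave the other things on the bench where they are.

Things in the scene. Friction and masses are not known exactly. Their poses are not given: they have to be found in the camera images.
- swing_arm (a joint): Angle of the hanging arm about its vertical pivot: 0 = folded along the plywood panel, 1.571 = fully out at its stop, square to the panel, pointing to the robot's side. Grows anticlockwise seen from above. Starts at 0.08 to 0.6. A stiff hinge (0.2 N m, about 2 N at mid-bar) holds it wherever it is left.
- bar_mid (a point): On the centre line of the hanging arm, 115 mm from its pivot, 155 mm above the bench; turns with the arm. y: along the bar to its free end, z up, x square to the bar (to the panel when folded). The arm is a level round steel bar, 16 mm thick, from a pivot hub 28 mm across to a black ball, 26 mm across, centred 203 mm from the pivot.
- station: Fixed base plate with pivot post (top 171 mm) and a low upright plywood panel. Origin on the pivot axis at bench level; y along the panel, as the folded arm points; the arm fully out points to -x. Panel: front face 50 mm to +x of the pivot, y -60 to 240 mm, 15 mm thick, top at 115 mm. Between folded bar and panel are 42 mm: too little for the ear defenders.
- headband_pad (a point): Centre of the dark pad on top of the ear defenders, 146 mm above the foot of the cups: hold them here. Pad 34 mm (x, across the band) by 66 mm (y, cup to cup) by 22 mm high; z up. Its underside, 11 mm below this point, rests on the bar: keep fingertips above that when setting it down. Hung, this point is 19 mm above the bar's centre line.
- ear_defenders: Rigid ear defenders, 0.2 to 0.33 kg: black headband arch 30 mm wide, 6 mm thick; two grey cups 68 mm (x) by 86 mm high, 90 mm clear between them; 170 mm over all in y, 157 mm high; open space under the band 135 mm high. Origin midway between the cups at their foot. They start standing on the cups, band up.
- bench_block: Square steel block, 70 x 70 x 25 mm, loose on the bench; leave alone. Origin at its underside.
- wood_box: Small closed wooden box, 90 x 120 x 45 mm, loose; leave alone. Origin at its underside.
- tin: Round metal tin, 64 mm across, 70 mm high, loose; leave alone. Origin at its underside.

How it is judged:
By the outcome, as a careful person would: the job done as asked, in the order asked, and still so for the second after the job is handed in, with the robot touching nothing.
It also fails if it takes over 56 s, if anything falls off the work surface, if the arm or the gripper's body presses on something with over 40 N, if the wrist force passes 120 N, or if a joint passes its speed limit or range.

ROBOT

A 6-joint arm with a two-finger parallel gripper is mounted at the origin on the work surface. World frame = base frame: x ahead of the robot, y to its left, z up, the work surface at z = 0. Lengths are in mm, angles in rad, forces in N, time in s.
With the tool pointing down it reaches from about 400 to 925 mm from the base axis. Payload 12.5 kg.
Tool frame: the origin (TCP) lies on the centre line of the jaws, within the pads' length; the fingertips stand 25 mm ahead of it and the grasp point (between the pads) lies 6 mm ahead of it (env.tip_extent is the distance from the TCP to the fingertips, in mm); x points along the fingers, z is the direction in which the jaws open and shut, and the axes are right-handed (so a half turn about x gives the same grasp; the last joint's range is limited). The gripper opens to 95 mm and grips with 3 to 60 N. Pads are 20 mm wide; open, the fingers measure 119 mm over their backs; the gripper's body (75 mm by 180 mm) begins 59 mm behind the grasp point.
Start: joints at [1.214, 0.491, 1.559, -0, 1.092, -0.106], TCP at [155.093, 605.467, 239.661] pointing down, gripper open.
Joint ranges: [-3.1, 3.1], [-0.84, 2.19], [0.05, 2.79], [-1.13, 4.28], [0.06, 2.93], [-2.69, 2.69]. Speed limits (rad/s): [2.22, 2.22, 2.79, 3.14, 3.14, 3.14].

INTERFACE

Orientations are given as [roll, pitch, yaw] about the fixed x, y, z axes, in that order (R = Rz(yaw) Ry(pitch) Rx(roll)).
In Python, from cell import env gives the robot as it stands.
- The arm moves only by the tool step_arm, never from a script. Its argument "rows" is a list of rows, each a list of 6 numbers: the shift along the tool's x, y, z in mm, then the turn, a rotation vector about the tool's x, y, z in rad. In form: [[x, y, z, wx, wy, wz], ...]. A call has 1 to 8 rows; each row shifts and turns the pose as measured when the row begins, along the tool's axes as they then stand; what a row does not reach is not made up. A row lasts 1/8 s, in which the tool goes at most 62.5 mm and 10.7 degrees, less where a joint would pass 70% of its speed; a pose out of reach is approached as far as the arm can. A call is refused whole if a number of a shift passes 62.5 or a number of a turn 0.188, either way. A call with a gripper value outside its range is refused whole. "grip" is the finger opening in mm, from 0 to 95.1, set as the call begins (left out, the last holds). The fingers move at their own pace and stop on an object; the grip force is fixed at half the most. Time passes only in rows, so rows that do not move let the fingers close. It gives the time, the measured TCP pose, the force and the opening at its end, in the units of the state.
- env.state(): the state, without advancing time (a new reading comes with each control period).
- env.read_camera(name): name is "scene" or "top"; returns the picture (384x512x3 uint8, red, green, blue); there is no depth.
- env.get_calibration(name): a dict with "fx", "fy", "cx", "cy" (pixels), "D" ([k1, k2, p1, p2, k3] as OpenCV has them; the pictures are not rectified), "pose" (4x4, takes a point from camera to world coordinates). Camera axes: x right, y down, z forward; pixel columns grow to the right and rows downward; lengths in mm; the calibration is good to about 2 mm. A picture is of the moment at which its call begins. get_calibration takes no time and is no camera call.
- env.job_done(): hands the job in, once; it reports no verdict.
The state is a dict: "t": time; "joints": joint angles; "qvel": joint speeds; "tau": joint torques, N m; "eef_pos": TCP position; "tcp_rot": TCP orientation; "ft_force": force on the tool from outside, world axes, zero at the start; "moment": the same for the moment, N m; "opening": opening from 0.0 (shut) to 1.0 (fully open).
Only numpy, scipy, OpenCV 4.12 (cv2) and the standard library are available. Lean on these libraries where they do the work, as an engineer would, in place of code of your own. Each camera call takes 0.05 s, during which the arm holds its last target.

## Working session

There is one attempt and no reset: what is moved stays moved. The work goes in short steps, Python scripts to look and compute and a tool call to move; the robot and the scene stay as the last step left them, time stands still between calls to the robot, and variables do not carry over. Pictures are saved under pics/ and viewed, and the job is handed in when it is done.

Besides the shell and the picture viewer there is one more tool, called after "Emit:" as a command line: name --pt "numbers of a row" for each row, then --argument value for the rest. step_arm: Moves the arm, as the interface text tells. Its arguments: {"type":"object","properties":{"rows":{"type":"array","items":{"type":"array","items":{"type":"number"}}},"grip":{"type":"number"}},"required":["rows"]}

```bash
ls; mkdir -p pics; python3 - <<'E'
from cell import env
import cv2
for n in ("scene","top"):
    im=env.read_camera(n); cv2.imwrite(f"pics/{n}0.png",im[:,:,::-1])
    c=env.get_calibration(n); print(n,c)
print(env.state()); print(env.tip_extent)
E
```

```text
pics
scene {'fx': 423.4394229771844, 'fy': 423.4394229771844, 'cx': 250.28420520839032, 'cy': 192.54448854412834, 'D': array([-0.07399994,  0.        ,  0.        ,  0.        ,  0.        ]), 'pose': array([[ 5.41577897e-01,  5.18641308e-01, -6.61592454e-01,
         1.25872479e+03],
       [ 8.40644287e-01, -3.31082420e-01,  4.28604262e-01,
        -3.42214208e+02],
       [ 3.25024397e-03, -7.88286512e-01, -6.15299774e-01,
         7.52470147e+02],
       [ 0.00000000e+00,  0.00000000e+00,  0.00000000e+00,
         1.00000000e+00]])}
top {'fx': 477.5241973288368, 'fy': 477.5241973288368, 'cx': 253.2527858503257, 'cy': 191.44240300261632, 'D': array([0.0197072, 0.       , 0.       , 0.       , 0.       ]), 'pose': array([[ 7.01787110e-03, -9.98473520e-01,  5.47848530e-02,
         5.07824504e+02],
       [-9.99868374e-01, -7.80802378e-03, -1.42221357e-02,
         1.21378320e+02],
       [ 1.46281873e-02, -5.46778328e-02, -9.98396890e-01,
         1.26735216e+03],
       [ 0.00000000e+00,  0.00000000e+00,  0.00000000e+00,
         1.00000000e+00]])}
{'t': 0.1, 'joints': array([ 1.21441782e+00,  4.91481762e-01,  1.55937800e+00, -7.55773331e-06,
        1.09169324e+00, -1.05610888e-01]), 'qvel': array([ 0.00045057, -0.00072567, -0.00138072,  0.00128646, -0.00087274,
       -0.00020243]), 'tau': array([ 3.14053912e-03, -6.13623548e+01, -2.58608025e+01,  6.94631576e-02,
        4.70030098e-02, -5.17967237e-05]), 'eef_pos': array([155.01379464, 605.28119891, 239.13467362]), 'tcp_rot': array([ 3.04296186,  1.56983595, -1.92019125]), 'ft_force': array([ 0.1427274 , -0.32722536,  0.2440481 ]), 'moment': array([0.09289179, 0.00793426, 0.013638  ]), 'opening': 1.0030012162690118}
25.0
```

View pics/scene0.png

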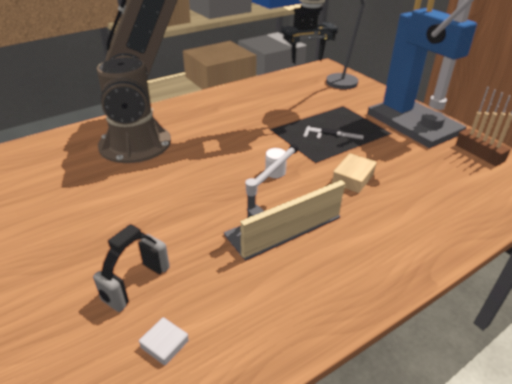

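View pics/top0.png

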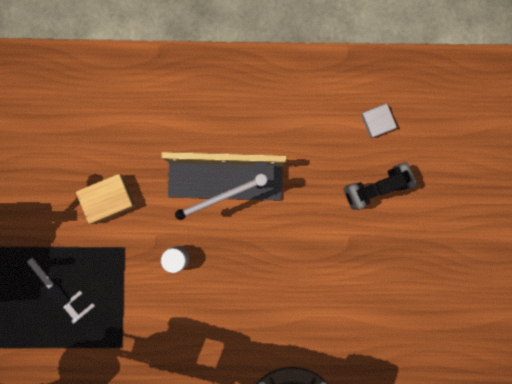

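```bash
python3 - <<'E'
import cv2
a=cv2.imread("pics/top0.png"); cv2.imwrite("pics/t_c1.png",cv2.resize(a[140:230,150:300],None,fx=5,fy=5,interpolation=2))
cv2.imwrite("pics/t_c2.png",cv2.resize(a[90:220,330:430],None,fx=4.5,fy=4.5,interpolation=2))
b=cv2.imread("pics/scene0.png"); cv2.imwrite("pics/s_c1.png",cv2.resize(b[140:260,210:350],None,fx=5,fy=5,interpolation=2))
cv2.imwrite("pics/s_c2.png",cv2.resize(b[215:315,80:180],None,fx=5.5,fy=5.5,interpolation=2))
E
```

```text
(no output)
```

View pics/t_c1.png

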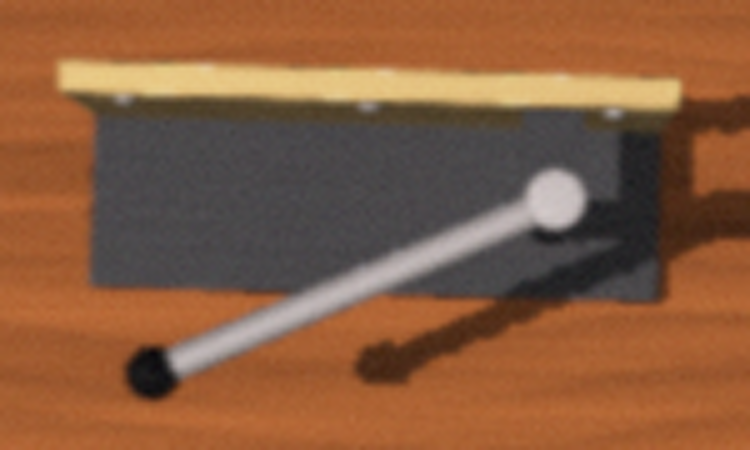

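View pics/t_c2.png

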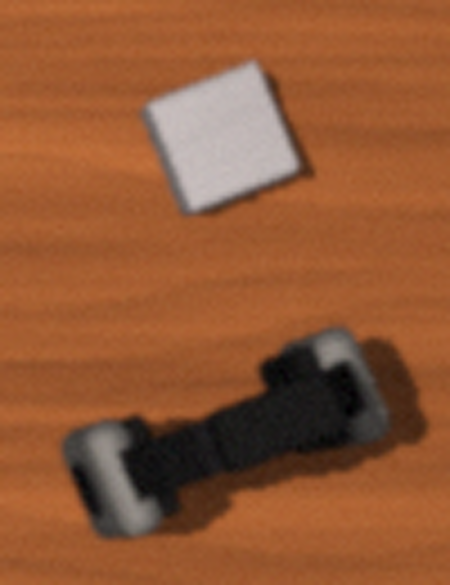

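View pics/s_c1.png

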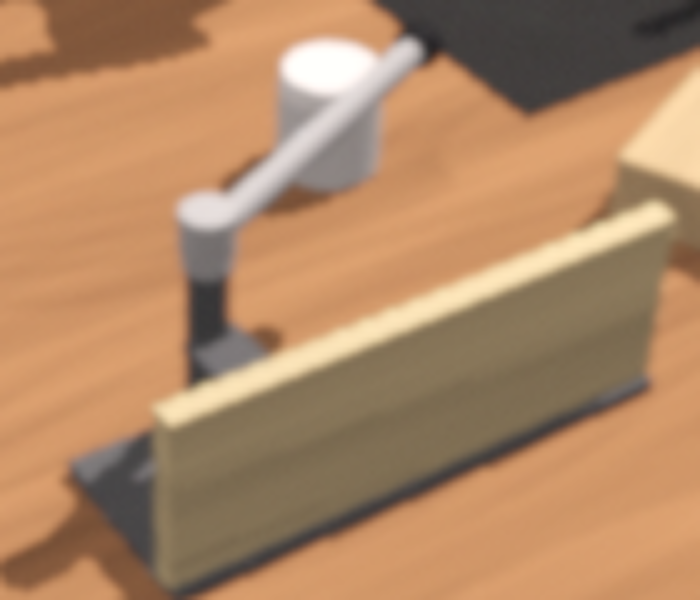

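View pics/s_c2.png

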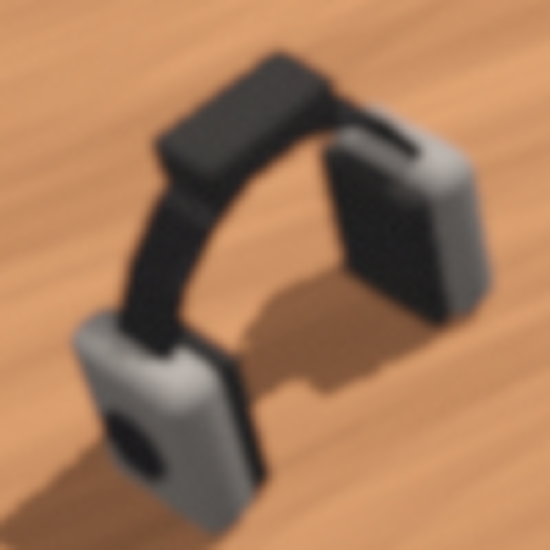

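```bash
cat > h.py <<'E'
from cell import env
import numpy as np, cv2
from scipy.spatial.transform import Rotation as R
def ray(n,u,v):
    c=env.get_calibration(n); K=np.array([[c['fx'],0,c['cx']],[0,c['fy'],c['cy']],[0,0,1]])
    p=cv2.undistortPoints(np.array([[[u,v]]],float),K,c['D'])[0,0]; T=c['pose']
    return T[:3,3],T[:3,:3]@np.array([p[0],p[1],1])
def onz(n,u,v,z):
    o,d=ray(n,u,v); return (o+d*(z-o[2])/d[2]).round(1)
def tri(a,b):
    (o1,d1),(o2,d2)=a,b; s=np.linalg.lstsq(np.c_[d1,-d2],o2-o1,rcond=None)[0]
    p,q=o1+s[0]*d1,o2+s[1]*d2; return ((p+q)/2).round(1),np.linalg.norm(p-q).round(1)
def proj(n,P):
    c=env.get_calibration(n); K=np.array([[c['fx'],0,c['cx']],[0,c['fy'],c['cy']],[0,0,1]]);T=np.linalg.inv(c['pose'])
    return cv2.projectPoints(np.atleast_2d(np.array(P,float)),cv2.Rodrigues(T[:3,:3])[0],T[:3,3],K,c['D'])[0][:,0].round(1)
def pic(n,name,x0=0,y0=0,x1=512,y1=384,f=1):
    im=env.read_camera(n)[y0:y1,x0:x1,::-1]; cv2.imwrite("pics/"+name,cv2.resize(im,None,fx=f,fy=f,interpolation=2))
E
python3 - <<'E'
from h import *
print("pad",onz('top',392.4,182.4,157),onz('scene',124.9,236.3,157),tri(ray('top',392.4,182.4),ray('scene',124.9,236.3)))
print("cups",onz('top',330+115/4.5,90+480/4.5,86),onz('top',330+345/4.5,90+385/4.5,86))
print("hub",onz('top',261,180,171),onz('scene',251,182,171),tri(ray('top',261,180),ray('scene',251,182)))
print("ball",onz('top',180.4,214.6,155))
print("panel",[onz('top',150+u/5,140+v/5,115) for u,v in((60,90),(680,107),(60,62),(680,78))])
print("tin",onz('top',174,260.5,70)); 
print("box",[onz('top',u,v,45) for u,v in((77,193),(122,176),(133,208),(90,222))])
s=env.state(); print(R.from_euler('xyz',s['tcp_rot']).as_matrix().round(3))
E
```

```text
pad [ 592.5 -219.6  157. ] [ 602.9 -220.   157. ] (array([ 593.7, -220. ,  149.8]), np.float64(3.7))
cups [ 561.6 -149.5   86. ] [ 615.2 -277.1   86. ]
hub [594.5  88.1 171. ] [601.2  85.6 171. ] (array([595.3,  88.6, 166.1]), np.float64(1.5))
ball [513.7 274.2 155. ]
panel [array([650.3, 326.2, 115. ]), array([644.7,  26. , 115. ]), array([663.9, 326.4, 115. ]), array([658.9,  26. , 115. ])]
tin [400.2 299.9  70. ]
box [array([567.4, 552.2,  45. ]), array([611.8, 439.5,  45. ]), array([530.3, 409.9,  45. ]), array([494. , 517.5,  45. ])]
[[-0.    -0.969  0.248]
 [-0.001  0.248  0.969]
 [-1.     0.    -0.001]]
```

Emit:
step_arm --pt "0 -30 -15 0 0 0" --pt "0 -50 -25 0 0 0" --pt "0 -50 -25 0 0 0" --pt "0 -50 -25 0 0 0" --pt "0 -50 -25 0 0 0" --pt "0 -50 -25 0 0 0" --pt "0 -50 -25 0 0 0" --pt "0 -50 -25 0 0 0" --grip 0

```text
t: 1.1
eef_pos: [482.7, 320.6, 237.0]
tcp_rot: [2.713, 1.567, -2.243]
ft_force: [0.6, 0.5, -0.3]
opening: 0.217
```

Emit:
step_arm --pt "0 -45 -25 0 0 0" --pt "0 -40 -20 0 0 0" --pt "0 -25 -12 0 0 0" --pt "0 0 0 0 0 0" --pt "0 0 0 0 0 0"

```text
t: 1.72
eef_pos: [579.9, 232.5, 234.9]
tcp_rot: [2.45, 1.564, -2.511]
ft_force: [0.0, -0.3, 0.4]
opening: 0.003
```

```bash
python3 - <<'E'
from h import *
s=env.state(); print(s['t'],s['eef_pos'].round(1),R.from_euler('xyz',s['tcp_rot']).as_matrix().round(3),s['opening'])
pic('top','t2.png',130,120,330,270,4)
E
```

```text
1.725 [579.9 232.5 234.9] [[-0.006 -0.969  0.247]
 [-0.004  0.247  0.969]
 [-1.     0.005 -0.005]] 0.003329549665463824
```

View pics/t2.png

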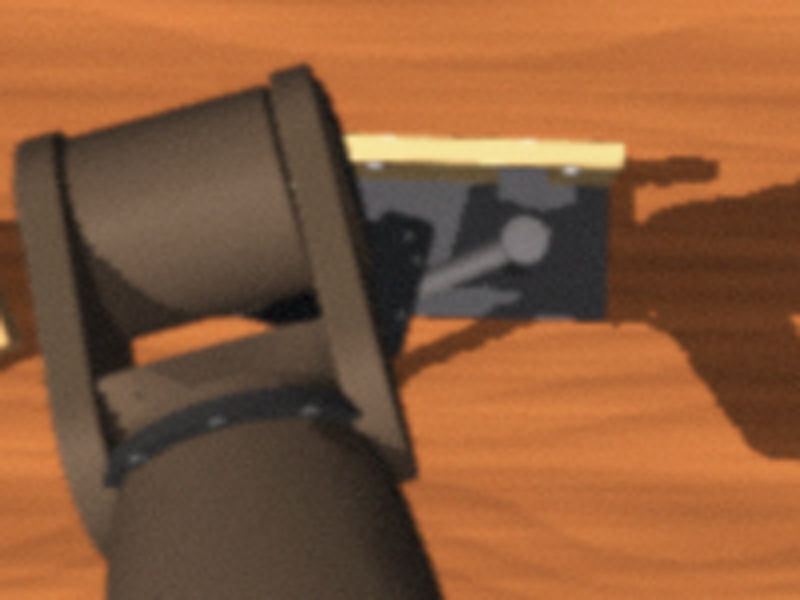

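Emit:
step_arm --pt "25 0 0 0 0 0" --pt "25 0 0 0 0 0" --pt "20 0 0 0 0 0" --pt "5 0 0 0 0 0"

```text
t: 2.28
eef_pos: [576.6, 236.3, 159.5]
tcp_rot: [2.529, 1.566, -2.427]
ft_force: [-0.6, 0.7, -0.3]
opening: 0.005
```

```bash
python3 - <<'E'
from h import *
s=env.state(); M=R.from_euler('xyz',s['tcp_rot']).as_matrix();print(s['eef_pos'].round(1),s['ft_force'].round(1))
a=np.linspace(0.106,1.30,14); P=np.c_[595.5-142*np.sin(a),87+142*np.cos(a),np.full(14,160)]
p=s['eef_pos']
for q in P[1:]:
    print(q.round(0),(M.T@(q-p)).round(0)); p=q
E
```

```text
[576.6 236.3 159.5] [-0.6  0.7 -0.3]
[568. 226. 160.] [ -0.   6. -12.]
[555. 223. 160.] [ 0. 12. -6.]
[543. 219. 160.] [ 0. 11. -7.]
[531. 213. 160.] [ 0. 10. -8.]
[519. 207. 160.] [ 0.  9. -9.]
[509. 199. 160.] [  0.   9. -10.]
[499. 191. 160.] [  0.   8. -11.]
[490. 182. 160.] [  0.   7. -11.]
[481. 172. 160.] [  0.   6. -12.]
[474. 161. 160.] [  0.   4. -12.]
[468. 149. 160.] [  0.   3. -13.]
[463. 137. 160.] [  0.   2. -13.]
[459. 125. 160.] [  0.   1. -13.]
```

Emit:
step_arm --pt "0 6 -12 0 0 0" --pt "0 12 -6 0 0 0" --pt "0 11 -7 0 0 0" --pt "0 10 -8 0 0 0" --pt "0 9 -9 0 0 0" --pt "0 9 -10 0 0 0"

```text
t: 3.02
eef_pos: [504.9, 198.2, 162.7]
tcp_rot: [-2.216, 1.568, -0.888]
ft_force: [2.0, 0.7, 0.7]
opening: 0.004
```

Emit:
step_arm --pt "1 7 -11 0 0 0" --pt "1 7 -11 0 0 0" --pt "0 6 -12 0 0 0" --pt "0 5 -12 0 0 0" --pt "0 3 -13 0 0 0"

```text
t: 3.65
eef_pos: [460.4, 144.3, 160.7]
tcp_rot: [-2.09, 1.568, -0.761]
ft_force: [1.8, 0.6, 1.0]
opening: 0.002
```

Emit:
step_arm --pt "0 -3 -12 0 0 0" --pt "0 -2 -8 0 0 0" --pt "0 -1 -4 0 0 0" --pt "0 -1 -3 0 0 0"

```text
t: 4.15
eef_pos: [459.7, 113.8, 160.4]
tcp_rot: [2.858, 1.569, -2.098]
ft_force: [-0.9, 2.1, 0.2]
opening: 0.007
```

Emit:
step_arm --pt "0 -1 -2 0 0 0" --pt "0 0 -2 0 0 0"

```text
t: 4.4
eef_pos: [460.0, 109.6, 160.4]
tcp_rot: [2.953, 1.569, -2.003]
ft_force: [0.3, 7.2, 1.2]
opening: 0.007
```

```bash
python3 - <<'E'
from h import *
pic('top','t3.png',200,120,360,300,3);pic('scene','s3.png',130,80,330,240,3.5)
E
```

```text
(no output)
```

View pics/t3.png

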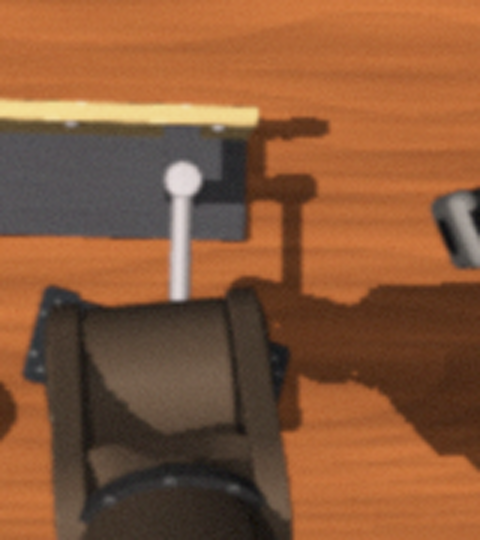

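View pics/s3.png

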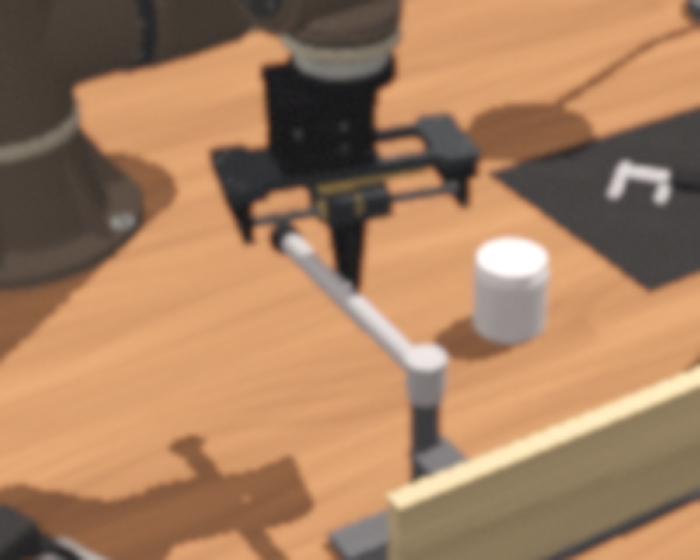

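Emit:
step_arm --pt "0 0 -2 0 0 0" --pt "0 0 -2 0 0 0"

```text
t: 4.75
eef_pos: [460.0, 108.8, 160.6]
tcp_rot: [-0.338, 1.566, 0.988]
ft_force: [2.1, 25.1, -4.7]
opening: 0.007
```

Emit:
step_arm --pt "0 5 18 0 0 0" --pt "0 8 30 0 0 0" --pt "-40 0 0 0 0 0" --pt "-45 0 0 0 0 0" --pt "-45 0 0 0 0 0" --pt "-40 0 0 0 0 0"

```text
t: 5.5
eef_pos: [458.0, 159.4, 333.1]
tcp_rot: [1.707, 1.568, 3.035]
ft_force: [-0.1, 0.6, 0.3]
opening: 0.006
```

```bash
cat > ov.py <<'E'
from h import *
def box(cx,cy,yaw,x0,x1,y0,y1,z0,z1):
    c,s=np.cos(yaw),np.sin(yaw); return np.array([[cx+c*x-s*y,cy+s*x+c*y,z] for z in(z0,z1) for x,y in((x0,y0),(x1,y0),(x1,y1),(x0,y1))])
def overlay(imgf,n,pose,out,crop,f):
    x0,y0,x1,y1=crop; im=cv2.resize(cv2.imread(imgf)[y0:y1,x0:x1],None,fx=f,fy=f,interpolation=2)
    for b,col in(((-17,17,-33,33,135,157),(0,255,255)),((-34,34,-85,-45,0,86),(0,255,0)),((-34,34,45,85,0,86),(255,255,0))):
        q=(((proj(n,box(*pose,*b))+.5-[x0,y0])*f)-.5).astype(int)
        for i in range(4):
            for k,l in((i,(i+1)%4),(4+i,4+(i+1)%4),(i,i+4)): cv2.line(im,tuple(map(int,q[k])),tuple(map(int,q[l])),col,1)
    cv2.imwrite(out,im)
E
python3 - <<'E'
from ov import *
p=(593,-218,0.4)
overlay("pics/top0.png",'top',p,"pics/o1.png",(330,145,440,225),6)
overlay("pics/scene0.png",'scene',p,"pics/o2.png",(80,210,190,320),5)
E
```

```text
(no output)
```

View pics/o1.png

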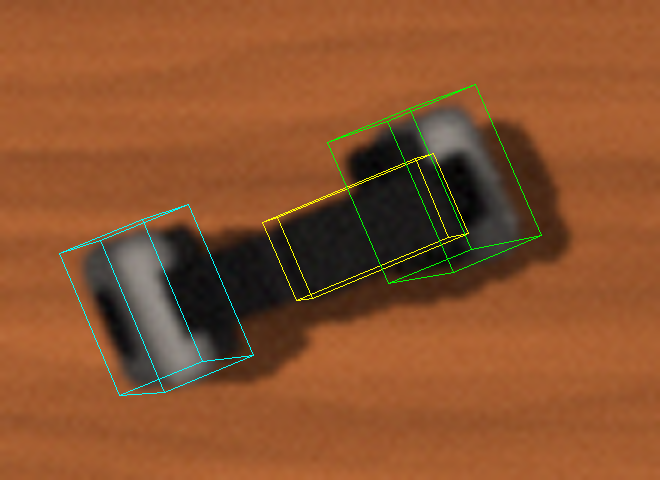

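View pics/o2.png

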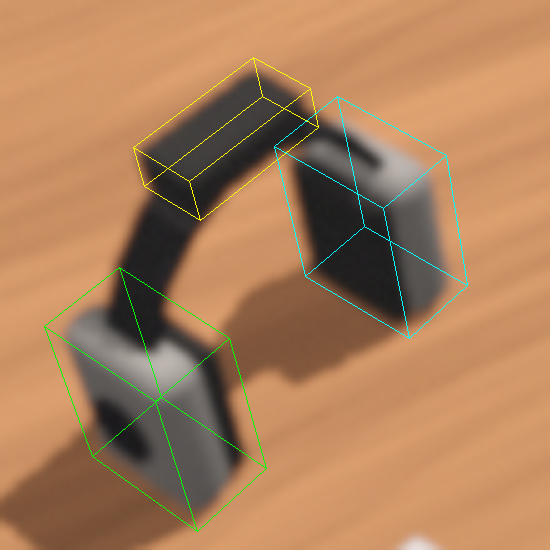

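```bash
python3 - <<'E'
from h import *
s=env.state(); M=R.from_euler('xyz',s['tcp_rot']).as_matrix();print(s['joints'].round(2),M.round(3))
d=np.array([595,-221,300])-s['eef_pos']; n=9
for i in range(n):
    print((M.T@(d/n)).round(1)); M=M@R.from_rotvec([.923/n,0,0]).as_matrix()
E
```

```text
[ 0.2   0.2   1.75  0.    1.19 -1.13] [[-0.003 -0.971  0.24 ]
 [ 0.     0.24   0.971]
 [-1.     0.003 -0.   ]]
[  3.6 -24.9 -37.4]
[  3.6 -28.6 -34.6]
[  3.6 -32.  -31.5]
[  3.6 -35.1 -28.1]
[  3.6 -37.8 -24.3]
[  3.6 -40.1 -20.3]
[  3.6 -41.9 -16.1]
[  3.6 -43.4 -11.7]
[  3.6 -44.3  -7.2]
```

Emit:
step_arm --pt "4 -25 -37 0.103 0 0" --pt "4 -29 -34 0.103 0 0" --pt "4 -32 -31 0.103 0 0" --pt "4 -35 -28 0.103 0 0" --pt "4 -38 -24 0.103 0 0" --pt "4 -40 -20 0.103 0 0" --pt "4 -42 -16 0.103 0 0" --pt "4 -43 -12 0.103 0 0" --grip 95

```text
t: 6.5
eef_pos: [581.0, -187.3, 305.1]
tcp_rot: [-0.993, 1.565, -0.509]
ft_force: [0.0, 0.5, 0.3]
opening: 0.792
```

```bash
python3 - <<'E'
from h import *
s=env.state(); M=R.from_euler('xyz',s['tcp_rot']).as_matrix();print(s['eef_pos'],s['joints'].round(2),M.round(3))
print('ang',np.arctan2(M[1,2],M[0,2]),M.T@(np.array([595,-221,300])-s['eef_pos']))
pic('top','t4.png',150,110,450,310,2.5)
E
```

```text
[ 580.95433949 -187.25423462  305.08060671] [-0.42  0.41  1.51 -0.    1.21 -0.9 ] [[ 0.005 -0.465  0.885]
 [-0.003  0.885  0.465]
 [-1.    -0.005  0.003]]
ang 0.4839635829949369 [  5.24358211 -36.38111039  -3.28473409]
```

View pics/t4.png

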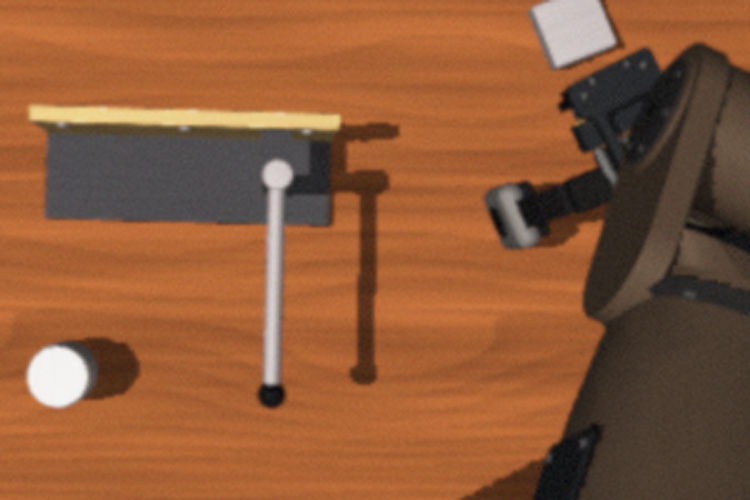

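Emit:
step_arm --pt "3 -18 -1 0.042 0 0" --pt "2 -18 -1 0.042 0 0" --pt "25 0 0 0 0 0" --pt "30 0 0 0 0 0" --pt "25 0 0 0 0 0" --pt "8 0 0 0 0 0"

```text
t: 7.3
eef_pos: [598.4, -228.8, 208.8]
tcp_rot: [-1.188, 1.563, -0.803]
ft_force: [0.1, 0.2, 0.1]
opening: 1.0
```

```bash
python3 - <<'E'
from h import *
s=env.state(); M=R.from_euler('xyz',s['tcp_rot']).as_matrix();print(s['eef_pos'],M.round(3))
print('ang',np.arctan2(M[1,2],M[0,2]),M.T@(np.array([595,-221,210])-s['eef_pos']))
print(onz('top',258.4,267.6,155),onz('top',260.8,179.6,171))
pic('scene','s5.png',70,180,200,310,5)
im=env.read_camera('top')
pic('top','t5.png',320,90,450,220,4)
print(proj('scene',s['eef_pos']))
E
```

```text
[ 598.42173891 -228.82013742  208.83996655] [[ 0.006 -0.375  0.927]
 [-0.006  0.927  0.375]
 [-1.    -0.007  0.003]]
ang 0.3845792149669584 [-1.22454017  8.52373553 -0.23443112]
[392.6  92.4 155. ] [595.4  88.6 171. ]
[[115.  217.4]]
```

View pics/s5.png

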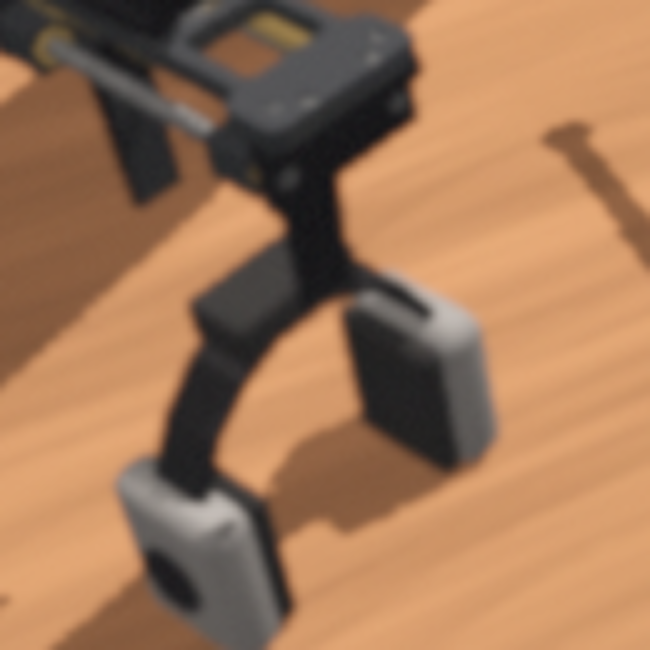

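View pics/t5.png

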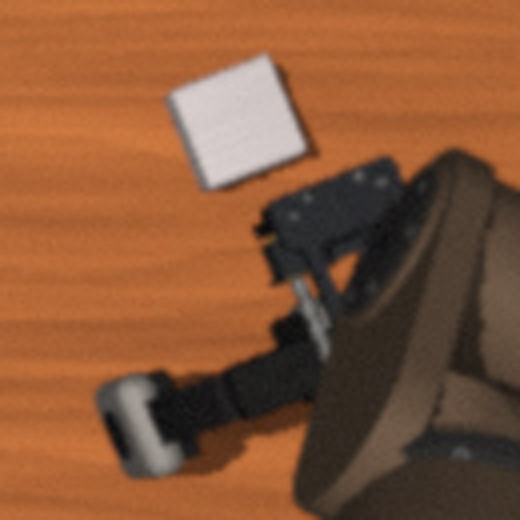

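Emit:
step_arm --pt "0 8 0 0.01 0 0" --pt "15 0 0 0 0 0" --pt "15 0 0 0 0 0" --pt "10 0 0 0 0 0" --pt "4 0 0 0 0 0" --pt "0 0 0 0 0 0"

```text
t: 8.2
eef_pos: [596.6, -221.5, 165.2]
tcp_rot: [-1.053, 1.558, -0.678]
ft_force: [0.8, 0.4, 0.0]
opening: 0.998
```

```bash
python3 - <<'E'
from h import *
s=env.state(); M=R.from_euler('xyz',s['tcp_rot']).as_matrix();print(s['eef_pos'],M.round(3))
e=onz('top',378.75,188.75,157); print('edge',e,'centre',e+33*np.array([.389,-.921,0]))
pic('scene','s6.png',70,180,200,310,5)
E
```

```text
[ 596.60767656 -221.49085359  165.16108106] [[ 0.01  -0.366  0.931]
 [-0.008  0.931  0.366]
 [-1.    -0.011  0.006]]
edge [ 577.3 -187.5  157. ] centre [ 590.137 -217.893  157.   ]
```

View pics/s6.png

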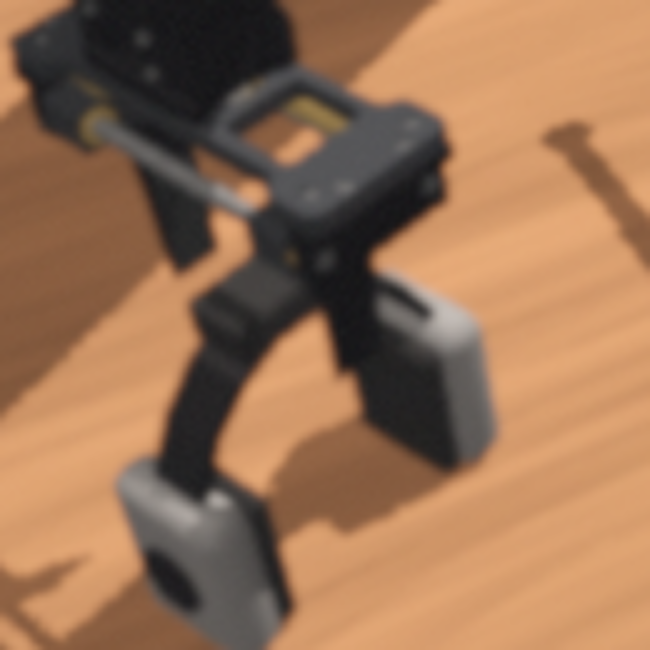

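Emit:
step_arm --pt "0 1 -3 0 -0.006 0.01" --pt "0 0 0 0 0 0" --pt "0 0 0 0 0 0" --pt "0 0 0 0 0 0" --pt "0 0 0 0 0 0" --pt "0 0 0 0 0 0" --grip 25

```text
t: 9.0
eef_pos: [593.6, -222.0, 166.5]
tcp_rot: [-0.13, 1.557, 0.244]
ft_force: [-0.6, -0.2, -0.1]
opening: 0.421
```

Emit:
step_arm --pt "2 0 0 0 0 0" --pt "0 0 0 0 0 0" --pt "0 0 0 0 0 0" --pt "0 0 0 0 0 0" --grip 20

```text
t: 9.5
eef_pos: [593.6, -222.1, 165.4]
tcp_rot: [-0.184, 1.556, 0.191]
ft_force: [-1.2, -0.2, 1.0]
opening: 0.358
```

```bash
python3 - <<'E'
from h import *
s=env.state(); M=R.from_euler('xyz',s['tcp_rot']).as_matrix();print(s['eef_pos'],M.round(3),s['opening']*95)
pic('scene','s7.png',70,180,200,310,5)
E
```

```text
[ 593.55491871 -222.09204699  165.43041554] [[ 0.014 -0.366  0.93 ]
 [ 0.003  0.931  0.366]
 [-1.    -0.003  0.014]] 34.004301340986856
```

View pics/s7.png

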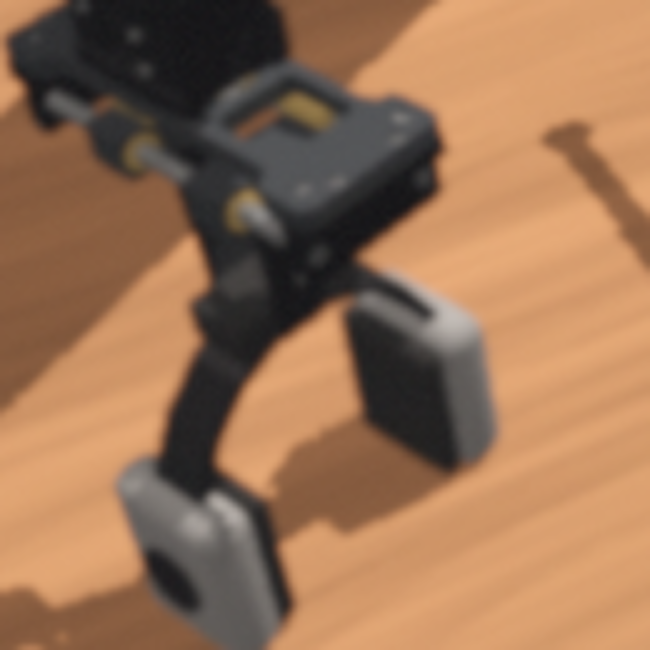

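Emit:
step_arm --pt "-10 0 0 0 0 0" --pt "-20 0 0 0 0 0" --pt "-30 0 0 0 0 0" --pt "-30 0 0 0 0 0" --pt "-35 0 0 0 0 0" --pt "-35 0 0 0 0 0" --pt "-35 0 0 0 0 0" --pt "-20 0 0 0 0 0"

```text
t: 10.55
eef_pos: [589.5, -222.0, 387.0]
tcp_rot: [0.245, 1.561, 0.62]
ft_force: [-0.2, 0.1, -3.2]
opening: 0.357
```

```bash
python3 - <<'E'
from h import *
s=env.state(); M=R.from_euler('xyz',s['tcp_rot']).as_matrix();print(s['eef_pos'],M.round(3),s['opening']*95,s['ft_force'],s['moment'],s['joints'].round(2))
ang=np.arctan2(M[1,2],M[0,2]); tgt=-0.019
d=np.array([480.5,89.3,385])-s['eef_pos']; n=12; print(ang)
for i in range(n):
    print((M.T@(d/n)).round(1)); M=M@R.from_rotvec([(ang-tgt)/n,0,0]).as_matrix()
pic('scene','s8.png',30,100,230,300,3.5)
E
```

```text
[ 589.46312452 -221.98469623  386.97157406] [[ 0.008 -0.366  0.931]
 [ 0.006  0.931  0.366]
 [-1.     0.002  0.01 ]] 33.88260765920329 [-0.17447241  0.12192055 -3.24081044] [-0.06042591  0.06794558  0.06631423] [-0.47  0.39  1.33  0.01  1.41 -0.84]
0.3748238460539713
[ 0.2 27.5  1. ]
[ 0.2 27.5  0.1]
[ 0.2 27.5 -0.8]
[ 0.2 27.4 -1.7]
[ 0.2 27.4 -2.6]
[ 0.2 27.3 -3.5]
[ 0.2 27.1 -4.3]
[ 0.2 27.  -5.2]
[ 0.2 26.8 -6.1]
[ 0.2 26.6 -7. ]
[ 0.2 26.3 -7.9]
[ 0.2 26.1 -8.7]
```

View pics/s8.png

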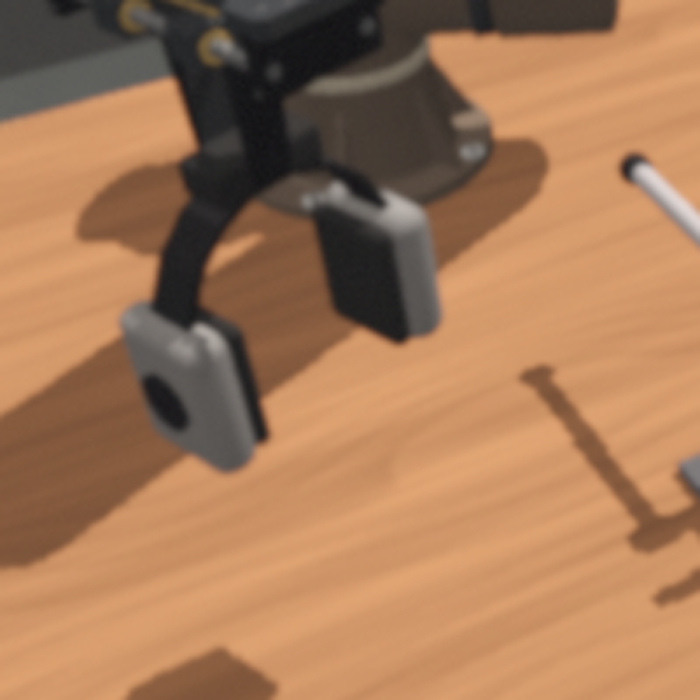

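Emit:
step_arm --pt "0 15 0 0.02 0 0" --pt "0 25 0 0.03 0 0" --pt "0 28 0 0.033 0 0" --pt "0 28 -1 0.033 0 0" --pt "0 28 -2 0.033 0 0" --pt "0 28 -3 0.033 0 0" --pt "0 28 -4 0.033 0 0" --pt "0 28 -5 0.033 0 0"

```text
t: 11.6
eef_pos: [513.9, -13.5, 381.8]
tcp_rot: [1.632, 1.561, 1.743]
ft_force: [0.7, 0.8, -2.1]
opening: 0.356
```

```bash
python3 - <<'E'
from h import *
s=env.state(); M=R.from_euler('xyz',s['tcp_rot']).as_matrix();print(s['eef_pos'],M.round(3),s['opening']*95)
ang=np.arctan2(M[1,2],M[0,2]); tgt=-0.019
d=np.array([480.5,89.3,385])-s['eef_pos']; n=6; print(ang)
for i in range(n):
    print((M.T@(d/n)).round(1)); M=M@R.from_rotvec([(ang-tgt)/n,0,0]).as_matrix()
E
```

```text
[513.94534657 -13.54137713 381.7832088 ] [[-0.002 -0.111  0.994]
 [ 0.01   0.994  0.111]
 [-1.     0.01  -0.001]] 33.841787981614715
0.1112635924559601
[-0.4 17.7 -3.6]
[-0.4 17.6 -4. ]
[-0.4 17.5 -4.4]
[-0.4 17.4 -4.8]
[-0.4 17.3 -5.2]
[-0.4 17.2 -5.5]
```

Emit:
step_arm --pt "-1 18 -4 0.022 0 0" --pt "-1 18 -4 0.022 0 0" --pt "-1 18 -4 0.022 0 0" --pt "-1 17 -5 0.022 0 0" --pt "0 15 -5 0.022 0 0" --pt "0 6 -4 0.01 0 0" --pt "0 0 0 0 0 0"

```text
t: 12.48
eef_pos: [473.4, 85.1, 380.7]
tcp_rot: [2.438, 1.554, 2.425]
ft_force: [0.3, -0.3, -3.2]
opening: 0.354
```

```bash
python3 - <<'E'
from h import *
s=env.state(); M=R.from_euler('xyz',s['tcp_rot']).as_matrix();print(s['eef_pos'],M.round(3),s['opening']*95)
print(np.arctan2(M[1,2],M[0,2]), M.T@(np.array([480.5,89.3,385])-s['eef_pos']))
pic('scene','s9.png',110,20,310,220,3.5)
pic('top','t9.png',170,150,350,310,4)
E
```

```text
[473.40451673  85.14145383 380.73265467] [[-0.013  0.013  1.   ]
 [ 0.011  1.    -0.013]
 [-1.     0.011 -0.013]] 33.67298837142028
-0.013242525916806915 [-4.31142614  4.29998702  6.98364816]
```

View pics/s9.png

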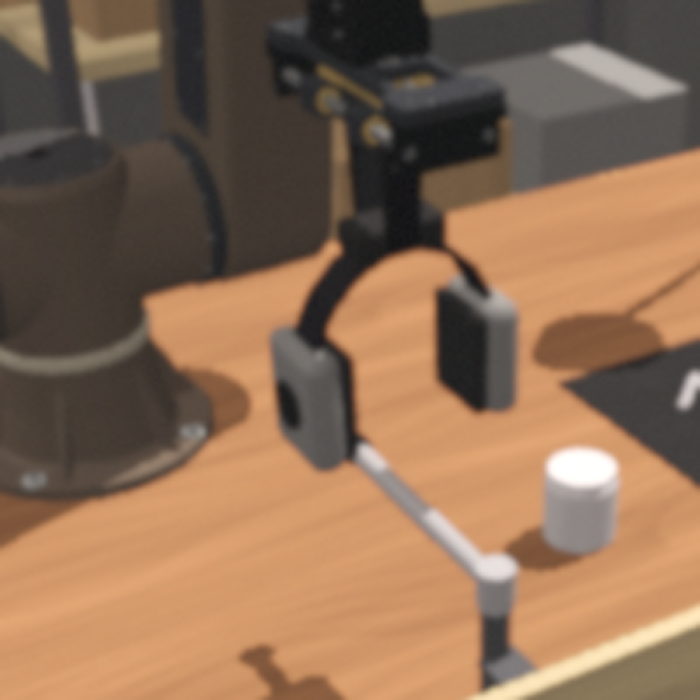

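View pics/t9.png

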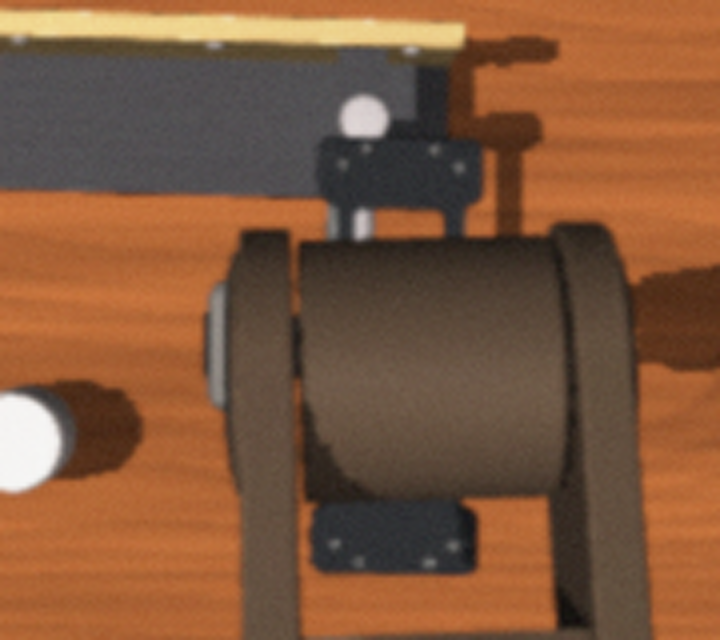

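Emit:
step_arm --pt "0 4 7 0.006 -0.027 -0.014" --pt "15 0 0 0 0 0" --pt "25 0 0 0 0 0" --pt "25 0 0 0 0 0" --pt "20 0 0 0 0 0" --pt "0 0 0 0 0 0"

```text
t: 13.32
eef_pos: [485.8, 87.2, 293.4]
tcp_rot: [-0.266, 1.547, -0.289]
ft_force: [-0.3, 0.4, -2.8]
opening: 0.354
```

```bash
python3 - <<'E'
from h import *
s=env.state(); M=R.from_euler('xyz',s['tcp_rot']).as_matrix();print(s['eef_pos'],M.round(3),s['opening']*95)
print(np.arctan2(M[1,2],M[0,2]), M.T@(np.array([480.5,89.3,205])-s['eef_pos']))
pic('scene','s10.png',110,40,310,240,3.5)
E
```

```text
[485.79813528  87.21131022 293.43918159] [[ 0.023  0.024  0.999]
 [-0.007  1.    -0.024]
 [-1.    -0.006  0.023]] 33.66143471786911
-0.023687698515774208 [88.27966743  2.51254193 -7.36947442]
```

View pics/s10.png

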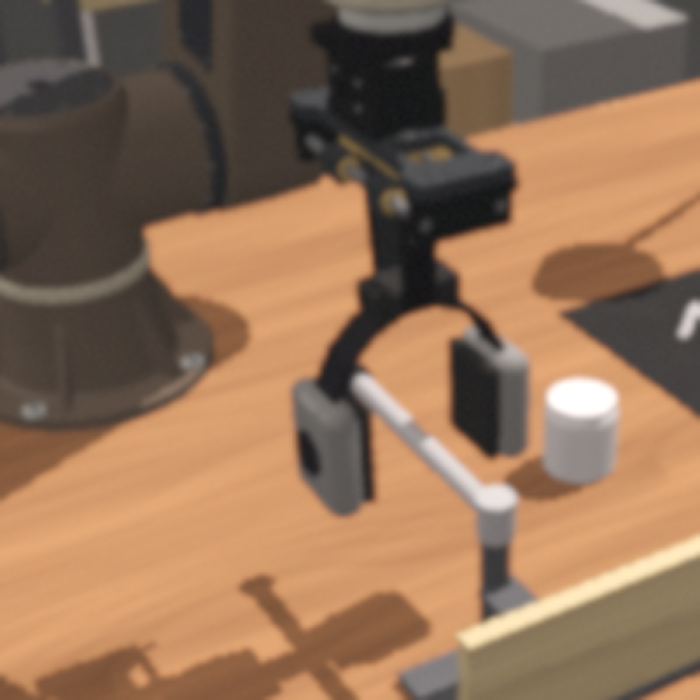

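Emit:
step_arm --pt "15 2 -4 0 0.008 0.004" --pt "20 0 -1 0 0 0" --pt "20 0 -1 0 0 0" --pt "15 0 0 0 0 0" --pt "8 0 0 0 0 0" --pt "0 0 0 0 0 0"

```text
t: 14.12
eef_pos: [482.3, 89.7, 214.6]
tcp_rot: [-0.058, 1.55, -0.082]
ft_force: [0.2, -0.3, -1.9]
opening: 0.355
```

```bash
python3 - <<'E'
from h import *
s=env.state(); M=R.from_euler('xyz',s['tcp_rot']).as_matrix();print(s['eef_pos'],M.round(3),s['opening']*95,s['ft_force'])
pic('scene','s11.png',130,60,290,220,4)
E
```

```text
[482.26171493  89.66357149 214.64332363] [[ 0.021  0.024  0.999]
 [-0.002  1.    -0.024]
 [-1.    -0.001  0.021]] 33.69935472700523 [ 0.17208274 -0.26105997 -1.90754656]
```

View pics/s11.png

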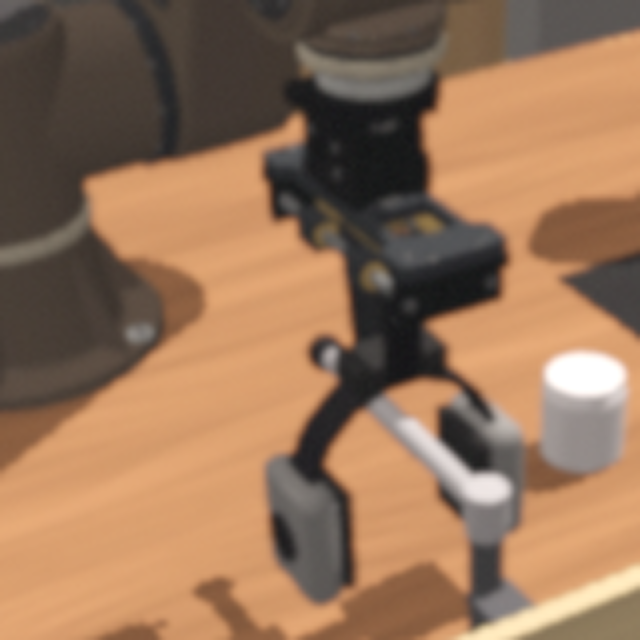

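```bash
python3 - <<'E'
from ov import *
im0=cv2.imread('pics/s11.png')
for k,dy in enumerate((0,6)):
    im=im0.copy()
    dz=214.6-165.4
    for b,col in(((-17,17,-33,33,135,157),(0,255,255)),((-34,34,-85,-45,0,86),(0,255,0)),((-34,34,45,85,0,86),(255,255,0))):
        B=box(482.3,89.7+dy,-.02,*b); B[:,2]+=dz
        q=((proj('scene',B)+.5-[130,60])*4-.5).astype(int)
        for i in range(4):
            for a,l in((i,(i+1)%4),(4+i,4+(i+1)%4),(i,i+4)): cv2.line(im,tuple(map(int,q[a])),tuple(map(int,q[l])),col,1)
    cv2.imwrite(f'pics/o3_{k}.png',im[250:])
E
```

```text
(no output)
```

View pics/o3_0.png

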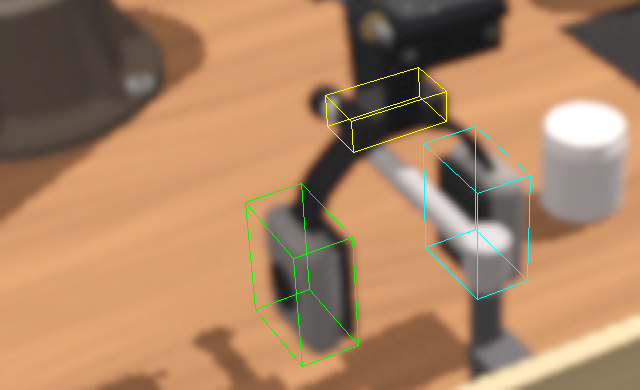

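View pics/o3_1.png

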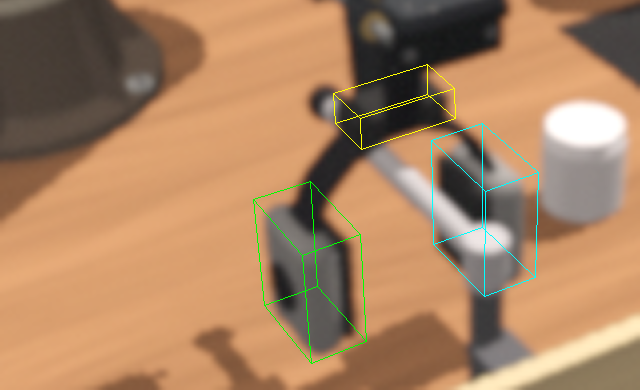

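Emit:
step_arm --pt "6 -2 0 0 0 0" --pt "5 0 0 0 0 0" --pt "3 0 0 0 0 0" --pt "2 0 0 0 0 0" --pt "0 0 0 0 0 0"

```text
t: 14.8
eef_pos: [483.2, 87.5, 199.0]
tcp_rot: [-0.042, 1.547, -0.067]
ft_force: [-0.2, 0.7, -2.1]
opening: 0.355
```

Emit:
step_arm --pt "2 0 0 0 0 0" --pt "2 0 0 0 0 0" --pt "0.5 0 0 0 0 0"

```text
t: 15.18
eef_pos: [483.4, 87.5, 194.4]
tcp_rot: [-0.042, 1.547, -0.066]
ft_force: [0.0, -0.8, -1.8]
opening: 0.361
```

Emit:
step_arm --pt "1 0 0 0 0 0" --pt "0.5 0 0 0 0 0"

```text
t: 15.42
eef_pos: [483.5, 87.5, 193.1]
tcp_rot: [-0.041, 1.546, -0.065]
ft_force: [-2.3, 0.2, 5.6]
opening: 0.354
```

Emit:
step_arm --pt "-0.3 0 0 0 0 0" --pt "0 0 0 0 0 0"

```text
t: 15.68
eef_pos: [483.5, 87.6, 193.4]
tcp_rot: [-0.039, 1.546, -0.063]
ft_force: [-0.2, -0.6, -2.7]
opening: 0.356
```

```bash
python3 - <<'E'
from h import *
print(env.state()['ft_force'],env.state()['moment'])
pic('scene','s12.png',130,60,290,220,4)
pic('top','t12.png',170,150,350,310,4)
E
```

```text
[-0.1969512  -0.56319498 -2.73486615] [-0.10559958  0.13819414  0.06658713]
```

View pics/s12.png

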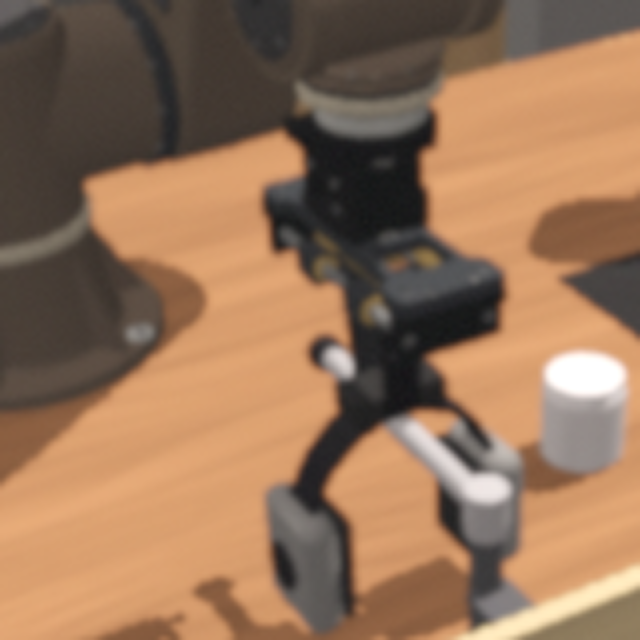

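View pics/t12.png

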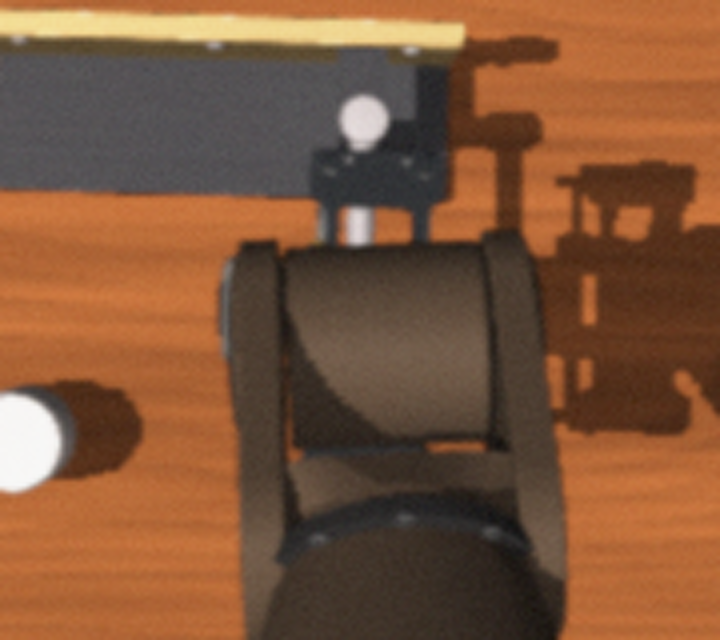

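Emit:
step_arm --pt "0.3 0 0 0 0 0" --pt "0 0 0 0 0 0"

```text
t: 16.02
eef_pos: [483.5, 87.6, 193.3]
tcp_rot: [-0.039, 1.546, -0.063]
ft_force: [-1.1, 0.8, 0.0]
opening: 0.355
```

Emit:
step_arm --pt "0 0 0 0 0 0" --pt "0 0 0 0 0 0" --pt "0 0 0 0 0 0" --grip 55

```text
t: 16.4
eef_pos: [483.9, 87.6, 193.5]
tcp_rot: [-0.034, 1.545, -0.059]
ft_force: [0.7, -0.9, -1.0]
opening: 0.573
```

```bash
python3 - <<'E'
from h import *
pic('scene','s13.png',130,60,290,220,4)
E
```

```text
(no output)
```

View pics/s13.png

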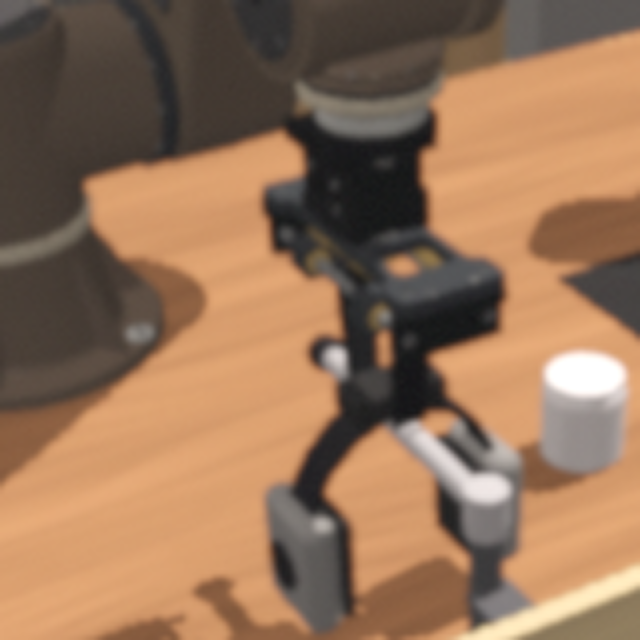

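Released, and the defenders stay level on the bar. Next I back straight up.

Emit:
step_arm --pt "-5 0 0 0 0 0" --pt "-15 0 -0.3 0 0 0" --pt "-20 0 0 0 0 0" --pt "-30 0 0 0 0 0" --pt "-40 0 0 0 0 0" --pt "-40 0 0 0 0 0"

```text
t: 17.2
eef_pos: [478.8, 87.7, 347.0]
tcp_rot: [-0.058, 1.55, -0.082]
ft_force: [-0.9, -0.8, 0.5]
opening: 0.576
```

Emit:
step_arm --pt "-40 -50 0 0 0 0" --pt "-30 -55 0 0 0 0" --pt "0 -55 0 0 0 0" --pt "0 -55 0 0 0 0" --pt "0 -40 0 0 0 0" --pt "0 0 0 0 0 0"

```text
t: 17.95
eef_pos: [470.4, -171.8, 423.7]
tcp_rot: [-0.111, 1.541, -0.133]
ft_force: [-0.3, -0.0, -0.1]
opening: 0.577
```

```bash
python3 - <<'E'
from h import *
s=env.state();print(s['t'],s['eef_pos'],s['ft_force'],s['qvel'].round(3))
pic('scene','s14.png',130,100,290,260,4)
pic('top','t14.png',130,90,430,310,2.5)
E
```

```text
17.95 [ 470.36612179 -171.82791308  423.74461666] [-0.27499992 -0.04790796 -0.12774742] [ 0.019 -0.018  0.01   0.01   0.007  0.012]
```

View pics/s14.png

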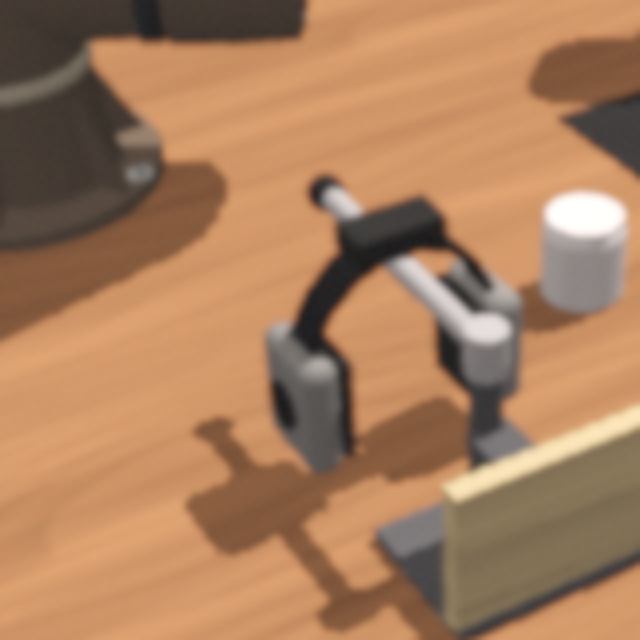

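View pics/t14.png

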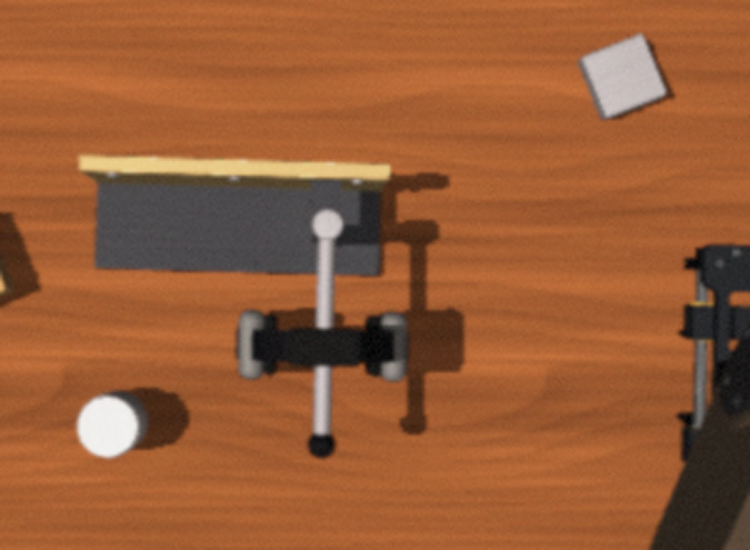

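Emit:
step_arm --pt "0 0 0 0 0 0" --pt "0 0 0 0 0 0" --pt "0 0 0 0 0 0" --pt "0 0 0 0 0 0" --pt "0 0 0 0 0 0" --pt "0 0 0 0 0 0"

```text
t: 18.8
eef_pos: [470.7, -166.5, 424.5]
tcp_rot: [-0.1, 1.54, -0.115]
ft_force: [1.3, 1.2, 0.2]
opening: 0.582
```

```bash
python3 - <<'E'
from h import *
a=env.read_camera('top').astype(int)
pic('top','t15.png',130,90,430,310,2.5)
b=cv2.imread('pics/t14.png').astype(int);c=cv2.imread('pics/t15.png').astype(int)
print('change near bar',abs(b-c)[100:480,200:450].max(), abs(b-c)[100:480,200:450].mean())
z=cv2.imread('pics/top0.png')[:,:,::-1].astype(int)
for n,(x0,y0,x1,y1) in dict(block=(355,98,402,140),tin=(155,243,192,278),box=(70,170,140,225)).items(): print(n,abs(a-z)[y0:y1,x0:x1].mean().round(2))
print('ball',onz('top',258.4,267.8,155))
E
```

```text
change near bar 16 1.9422526315789475
block 4.77
tin 3.96
box 4.15
ball [392.1  92.4 155. ]
```

```bash
python3 -c "
from cell import env
print(env.job_done())"
```

```text
the job is handed in; nothing more can be done
None
```

The hanging arm is fully out, and the ear defenders hang from it by the headband, one cup on either side. I handed the job in at about 19 s.

**Arm:** I pushed it round with the closed fingers until it met its stop, where the force rose to about 25 N. The last pictures put the black ball at (392, 92) mm, the same as before hanging and square to the panel.

**Ear defenders:** I gripped them by the pad (34 mm opening). I lowered them over mid-bar until they touched at the expected height, with at most about 6 N net on the wrist, then let go and withdrew straight up.

**Last checks:**
- The defenders hang level at about mid-bar. Two top pictures about 0.9 s apart differ near the bar only by image noise.
- The tin, block and box look unmoved. Their picture patches differ slightly more from the first picture than two later pictures differ from each other, which I put down to noise and changed shadows.
- The robot is clear of everything.

**Disagreement:** the scene camera gave positions up to about 10 mm further in x than the top camera. I relied on the top view and the panel geometry, and the grip and hang fitted.

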